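# Free the bayonet cover of the strainer pot

## Robot

A 6-joint arm with a two-finger parallel gripper is mounted at the origin on the work surface. World frame = base frame: x ahead of the robot, y to its left, z up, the work surface at z = 0. Lengths are in m, angles in degrees, forces in N, time in s.
With the tool pointing down it reaches from about 0.35 to 0.875 m from the base axis. Payload 4.2 kg.
Tool frame: the origin (TCP) lies between the finger pads; the fingertips stand 14 mm ahead of it and the grasp point (between the pads) lies 5 mm behind it; z points along the fingers, y is the line along which they close (so a half turn about z gives the same grasp; the last joint's range is limited). The gripper opens to 87 mm and grips with 3 to 60 N. Pads are 19 mm wide; open, the fingers measure 117 mm over their backs; the gripper's body (75 mm by 190 mm) begins 51 mm behind the grasp point.
Start: joints at [-48.438, 22.042, 0.453, 0, -68.411, -14.817], TCP at [0.281, -0.558, 0.237] pointing down, gripper open.
Joint ranges: [-179.83, 179.83], [-69.29, 118.12], [-61.27, 80.66], [-181.25, 117.63], [-171.15, -9.14], [-177.46, 177.46]. Speed limits (degrees/s): [159.86, 159.86, 180, 180, 180, 180].

## Interface

Orientations are given as [roll, pitch, yaw] about the fixed x, y, z axes, in that order (R = Rz(yaw) Ry(pitch) Rx(roll)).
In Python, from plant import arm, imaging gives the robot as it stands.
- The arm moves only by the tool step_arm, never from a script. Its argument "steps" is text: rows parted by semicolons, each of 7 numbers parted by spaces: the shift along the world's x, y, z scaled (see below), then the turn, a rotation vector about the world's x, y, z scaled (see below), then the opening, from 0 (shut) to 1 (fully open). In form: tx ty tz ax ay az grip; .... A call has 1 to 5 rows; each row is the pose to reach, as a shift and turn from the pose commanded when the call began; what a row does not reach only later rows make up. The controller multiplies each number of a shift by 0.3 m and each number of a turn by 2 rad. A row lasts 1/12 s, in which the tool goes at most 41.7 mm and 7.16 degrees, less where a joint would pass 70% of its speed; a pose out of reach is approached as far as the arm can. A call with a number of a shift or a turn outside -1 to 1 is refused whole. A call with a gripper value outside its range is refused whole. The fingers move at their own pace and stop on an object; "squeeze" is the grip in N (left out, the last holds). Time passes only in rows, so rows that repeat a pose let the fingers close. It gives the time, the measured TCP pose, the force, the opening and the grip force at its end, in the units of the state.
- arm.state(): the state, without advancing time (a new reading comes with each control period).
- imaging.snapshot(name): name is "side" or "top" or "wrist"; returns the picture (480x640x3 uint8, red, green, blue); there is no depth.
- imaging.camera_model(name): a dict with "intrinsics" (3x3 intrinsics, pixels), "world_from_camera" (4x4, takes a point from camera to world coordinates). Camera axes: x right, y down, z forward; pixel columns grow to the right and rows downward; lengths in m; the calibration is good to about 2 mm. The wrist camera is an equidistant fisheye: a pixel r from the principal point sees the ray r / f radians off the axis. A picture is of the moment at which its call begins: read the wrist's pose just before it. camera_model takes no time and is no camera call; for the wrist camera it gives the pose at the moment of the call.
- arm.hand_in(): hands the job in; it is judged then, once.
Trained networks look in the newest picture that a camera, given by its name, has taken for a name from the list of things; names that differ only in an ending like _2 or _b are one class to them, and where a whole thing is asked for, a point or a joint stands for the part that bears it (a point fixed in the world has none). Each returns a list of dicts, best first, with "p" (0 to 1); they miss things now and then, are a little off and sometimes report something else, mostly with a low value. They report only what shows in the picture. A call takes as long as a camera call.
- imaging.search_frame(camera, query): "box" ([left, top, right, bottom] in pixels, round what is visible of it).
The state is a dict: "clock": time; "qpos": joint angles; "joint_vel": joint speeds; "joint_efforts": joint torques, N m; "eef_pos": TCP position; "tool_rot": TCP orientation; "contact_force": force on the tool from outside, world axes, zero at the start; "wrist_torque": the same for the moment, N m; "gripper_width": finger opening in m; "finger_force": force on a finger pad.
Only numpy, scipy, OpenCV 4.12 (cv2) and the standard library are available. Lean on these libraries where they do the work, as an engineer would, in place of code of your own. Each camera call takes 0.05 s, during which the arm holds its last target. There are 200 camera calls.

## Task

Open the larger of the two strainer pots: grip its cover by the upright bar, press it down against the spring and twist it a quarter turn anticlockwise (seen from above) to free it from the lugs. Then lift the cover off and set it down, without dropping it, bar upwards and wholly on the square rubber mat, and let go.

Things in the scene. Friction and masses are not known exactly. Their poses are not given: they have to be found in the camera images.
- cover: Steel bayonet cover locked in the larger pot: disc 50 mm across, 8 mm thick, two flat ears 18 mm wide out to 40 mm from the axis, flush with the disc's top; across the top an upright grip bar 48 mm long, 14 mm thick, rising 42 mm above the disc. About 0.42 kg. Origin: centre of the disc's underside, at first 46.5 mm above the pot's; z up, x along bar and ears, y across the bar.
- pot: Larger of two dark iron pots, bolted down: tube 96 mm outside, 88 inside, 60 high. Two claws (lugs) 46 mm wide on its rim, along its x axis, reach in to 31 mm from the axis over the cover's ears; tops level with the rim, 5.5 mm above the disc. Origin: centre of underside, z up. The like but smaller, 67 mm pot (42 mm high, sealed) stands on the other side of the mat; sides vary.
- plunger (a joint): Spring plunger in the pot that carries the cover: m pressed down, 0 as found, stop at 0.012. Yields to a push of 4 N, about 8 N at 8 mm, 10 N at the stop. From 6 mm down (8 is good) the ears pass under the claws' lips; then the cover turns anticlockwise from above (positive about z); ears are clear at 60 to 120 degrees, then it lifts straight out. Clockwise is blocked.
- mat: Square dark rubber mat 160 x 160 mm, 3 mm thick, fixed on the bench between the two pots. Origin: centre of its underside; x and y along its edges, z up.

How it is judged (in metres and radians):
On the way, in this order (a step that is already met when the one before it is completed fails the run):
1. the cover is pressed down at least 5 mm in its pot (z of cover in the frame of pot below 0.0415 m and horizontal distance between cover and pot below 0.012 m and angle between cover's own z axis and vertical below 0.25 rad), for 0.05 s.
2. the cover, still in its pot, is twisted at least 50 degrees off its locked position (angle between the x axis of cover and the x axis of pot, either way round above 0.87 rad and horizontal distance between cover and pot below 0.015 m and z of cover in the frame of pot below 0.055 m), for 0.05 s.
3. the cover is lowered to within 15 mm of the mat while held, not dropped (z of cover in the frame of mat below 0.018 m and x of cover in the frame of mat between -0.06 and 0.06 m and y of cover in the frame of mat between -0.06 and 0.06 m and contact force between the fingers and cover above 0.5 N), for 0.02 s.
At the end, for the whole second after the job is handed in: The cover of the larger pot lies flat on the rubber mat, bar upwards (within 8 degrees), its centre within 50 mm of the mat's centre along both of the mat's edges, released and at rest (x of cover in the frame of mat between -0.05 and 0.05 m and y of cover in the frame of mat between -0.05 and 0.05 m and z of cover in the frame of mat between 0 and 0.007 m and angle between cover's own z axis and vertical below 0.15 rad and linear speed of cover below 0.02 m/s); the robot touches nothing.
It also fails if it takes over 48 s, if anything falls off the work surface, if the arm or the gripper's body presses on something with over 40 N, if the wrist force passes 120 N, or if a joint passes its speed limit or range.

## Working session

There is one attempt and no reset: what is moved stays moved. The work goes in short steps, Python scripts to look and compute and a tool call to move; the robot and the scene stay as the last step left them, time stands still between calls to the robot, and variables do not carry over. Pictures are saved under pics/ and viewed, at most 10 in all, crops included, and the job is handed in when it is done.

Besides the shell and the picture viewer there is one more tool, called after "Emit:" as name(argument=value, ...) on one line, values as JSON. step_arm: Moves the arm, as the interface text tells. Its arguments: {"type":"object","properties":{"steps":{"type":"string"},"squeeze":{"type":"number"}},"required":["steps"]}

```bash
mkdir -p pics; python3 - <<'E'
from plant import arm, imaging
import cv2,numpy as np
print(arm.state())
for n in ["top","side"]:
    im=imaging.snapshot(n); cv2.imwrite(f"pics/{n}1.png",im[:,:,::-1])
    m=imaging.camera_model(n); print(n,np.round(m["intrinsics"],1).tolist(),np.round(m["world_from_camera"],4).tolist())
    for q in ["cover","pot","mat"]:
        print(q,[(np.round(d["box"],0).tolist(),round(d["p"],2)) for d in imaging.search_frame(n,q)[:3]])
E
```

```text
{'clock': 0.0, 'qpos': array([-4.84411136e+01,  2.20916335e+01,  3.77513476e-01, -3.01232617e-02,
       -6.84103993e+01, -1.48149461e+01]), 'joint_vel': array([ 0.02873213, -0.01945236, -0.02713129, -0.02830637,  0.0914489 ,
       -0.00627386]), 'joint_efforts': array([ 3.17930226e-04, -3.90665460e+01,  1.87401795e+01,  4.21976388e+00,
        1.10035259e-02, -1.99265887e-04]), 'eef_pos': array([ 0.28099156, -0.55761479,  0.23543196]), 'tool_rot': array([ 1.79872462e+02, -4.78460050e-03, -1.53267169e+02]), 'contact_force': array([-0.54339843,  0.01677946,  0.57859428]), 'wrist_torque': array([-0.04768053,  0.03240927,  0.00637107]), 'finger_force': 0.0, 'gripper_width': 0.08703620153421264}
top [[620.4, 0.0, 331.5], [0.0, 620.4, 234.6], [0.0, 0.0, 1.0]] [[0.0379, -0.9758, 0.2152, 0.34], [-0.9993, -0.037, 0.0086, -0.0159], [-0.0004, -0.2153, -0.9765, 1.0315], [0.0, 0.0, 0.0, 1.0]]
cover [([480.0, 285.0, 517.0, 323.0], 0.59)]
pot [([460.0, 273.0, 527.0, 334.0], 0.89)]
mat [([284.0, 168.0, 387.0, 263.0], 0.57)]
side [[569.6, 0.0, 324.7], [0.0, 569.6, 246.5], [0.0, 0.0, 1.0]] [[0.6716, -0.3746, 0.6392, -0.1918], [-0.7407, -0.3199, 0.5908, -0.6862], [-0.0169, -0.8703, -0.4923, 0.6128], [0.0, 0.0, 0.0, 1.0]]
cover [([394.0, 286.0, 425.0, 327.0], 0.74)]
pot [([370.0, 298.0, 443.0, 360.0], 0.93)]
mat [([294.0, 235.0, 401.0, 283.0], 0.65)]
```

View pics/top1.png

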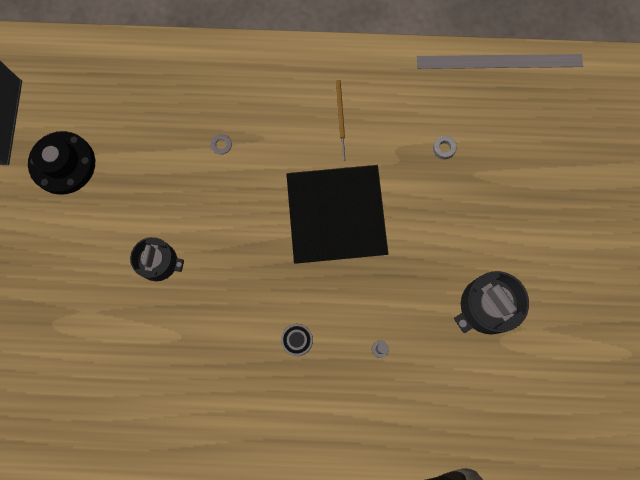

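The picture shows the larger pot at about (496,302), its bar running from upper left to lower right. The mat's corners are at (287,173), (378,166), (388,255) and (295,263), and the small pot is at (153,259).

```bash
cat > h.py <<'E'
import numpy as np
from plant import arm, imaging
def ray(n,u,v,m=None):
    m=m or imaging.camera_model(n);K=np.array(m["intrinsics"]);T=np.array(m["world_from_camera"])
    x=np.array([(u-K[0,2])/K[0,0],(v-K[1,2])/K[1,1]])
    if n=="wrist":
        r=np.hypot(*x); d=np.array([*(x/r*np.sin(r)),np.cos(r)]) if r>1e-9 else np.array([0,0,1.])
    else: d=np.array([*x,1.])
    return T[:3,3],T[:3,:3]@d
def at(n,u,v,z,m=None):
    o,d=ray(n,u,v,m); return (o+d*(z-o[2])/d[2]).round(4)
E
python3 - <<'E'
from h import *
import cv2
for p in [(287,173),(378,166),(388,255),(295,263)]: print(at("top",*p,.003))
print("pot", at("top",496,301,.06), at("top",498,302,.0965))
im=cv2.imread("pics/top1.png")[255:350,440:560]
im2=cv2.imread("pics/side1.png")[270:370,345:465]
cv2.imwrite("pics/c1.png",np.hstack([cv2.resize(im,(400,320),interpolation=2),cv2.resize(im2,(384,320),interpolation=2)]))
E
```

```text
[0.673  0.0744 0.003 ]
[ 0.6917 -0.0831  0.003 ]
[ 0.535  -0.1034  0.003 ]
[0.5154 0.0525 0.003 ]
pot [ 0.4573 -0.2689  0.06  ] [ 0.4515 -0.2624  0.0965]
```

View pics/c1.png

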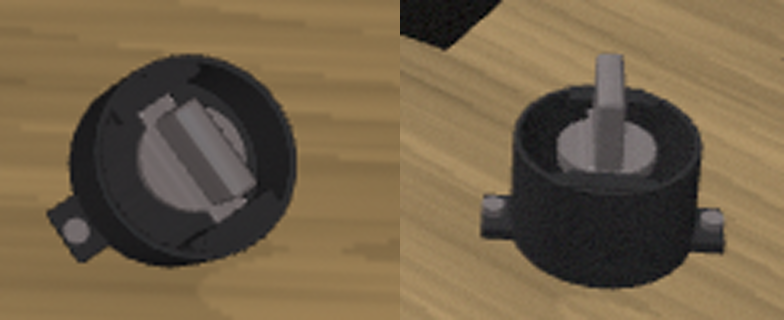

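The crops show a bar running about 33° from world x. The light strip, centred near top-view pixel (506,299), is the bar's top. I'll go above it and look from close by.

Emit:
step_arm(steps="0.573 0.967 0 0 0 0.052 1;0.573 0.967 0 0 0 0.052 1;0.573 0.967 0 0 0 0.052 1;0.573 0.967 0 0 0 0.052 1;0.573 0.967 0 0 0 0.052 1")

```text
clock: 0.82
eef_pos: [0.388, -0.3773, 0.2367]
tool_rot: [-180.0, 0.0, -147.3]
contact_force: [0.7, 0.3, -0.3]
gripper_width: 0.0868
finger_force: 0.0
```

Emit:
step_arm(steps="0.217 0.36 0 0 0 0 1;0.217 0.36 0 0 0 0 1;0.217 0.36 0 0 0 0 1;0.217 0.36 0 0 0 0 1;0.217 0.36 0 0 0 0 1")

```text
clock: 1.23
eef_pos: [0.4538, -0.269, 0.2368]
tool_rot: [-180.0, 0.0, -147.0]
contact_force: [-0.2, 0.8, -0.1]
gripper_width: 0.0871
finger_force: 0.0
```

```bash
python3 - <<'E'
from h import *
import cv2
m=imaging.camera_model("wrist"); s=arm.state()
im=imaging.snapshot("wrist"); cv2.imwrite("pics/w1.png",im[:,:,::-1])
print(np.round(m["intrinsics"],1).tolist(),np.round(m["world_from_camera"],4).tolist(),s["eef_pos"],s["tool_rot"])
for q in ["cover","pot"]:print(q,[(np.round(d["box"],0).tolist(),round(d["p"],2)) for d in imaging.search_frame("wrist",q)[:3]])
print(at("top",506,298.5,.0965))
E
```

```text
[[371.6, 0.0, 326.8], [0.0, 371.6, 236.9], [0.0, 0.0, 1.0]] [[-0.5444, 0.8031, 0.2423, 0.3874], [0.8388, 0.5216, 0.1559, -0.3118], [-0.0012, 0.2881, -0.9576, 0.3844], [0.0, 0.0, 0.0, 1.0]] [ 0.45375608 -0.26895528  0.23679597] [-1.79980610e+02  2.15112673e-02 -1.47039601e+02]
cover [([290.0, 186.0, 346.0, 256.0], 0.75)]
pot [([262.0, 158.0, 384.0, 268.0], 0.68)]
[ 0.4572 -0.2745  0.0965]
```

View pics/w1.png

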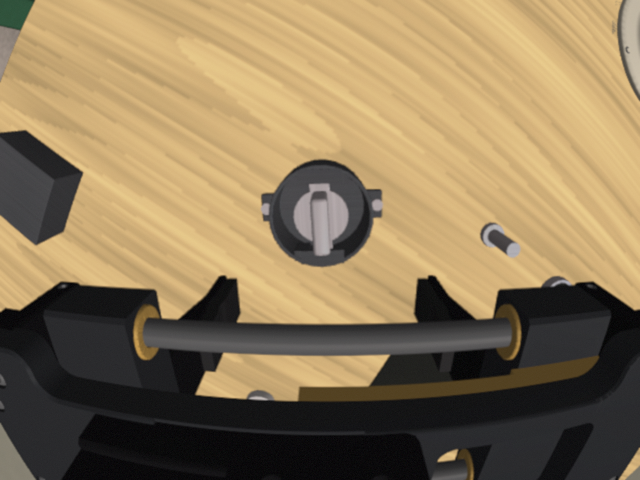

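```bash
python3 - <<'E'
from h import *
import cv2
m=imaging.camera_model("wrist")
im=cv2.imread("pics/w1.png")[150:275,250:395]
cv2.imwrite("pics/w1c.png",cv2.resize(im,None,fx=4,fy=4,interpolation=2))
for p in [(319,192),(322,250)]: print(at("wrist",*p,.0965,m))
print("pot c",at("wrist",321,213,.06,m))
E
```

```text
[ 0.4309 -0.2925  0.0965]
[ 0.4701 -0.2648  0.0965]
pot c [ 0.4518 -0.278   0.06  ]
```

View pics/w1c.png

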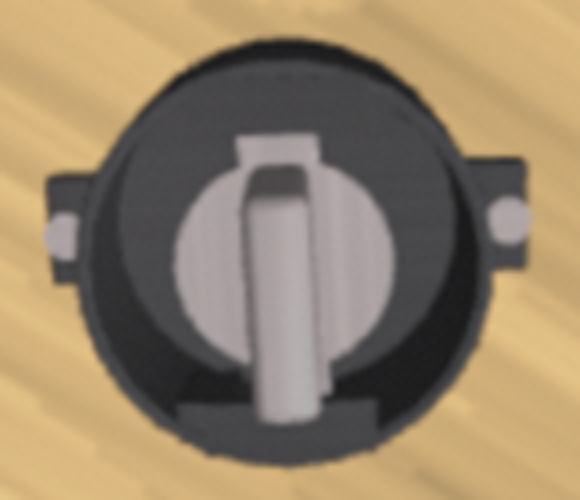

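The crop shows the bar's top face from about (320,199) to (322,255) in full-picture pixels.

```bash
python3 - <<'E'
from h import *
m=imaging.camera_model("wrist")
a=at("wrist",320,199.2,.0965,m);b=at("wrist",322,255,.0965,m)
d=b-a;print(a,b,(a+b)/2,np.linalg.norm(d),np.degrees(np.arctan2(d[1],d[0])))
print("disc",at("wrist",250+284/4,150+268/4,.0545,m))
print(at("top",440+220/3.333,255+145/3.37,.0965), np.round(at("wrist",250+290/4,150+252/4,.06,m),4))
E
```

```text
[ 0.4353 -0.2888  0.0965] [ 0.4737 -0.2625  0.0965] [ 0.4545  -0.27565  0.0965 ] 0.04654299087940093 34.40708096992717
disc [ 0.4561 -0.2754  0.0545]
[ 0.458  -0.2746  0.0965] [ 0.451  -0.2769  0.06  ]
```

Emit:
step_arm(steps="0.006 -0.022 0 0 0 0.012 1;0.006 -0.022 -0.13 0 0 0.012 1;0.006 -0.022 -0.26 0 0 0.012 1;0.006 -0.022 -0.38 0 0 0.012 1;0.006 -0.022 -0.45 0 0 0.012 1")

```text
clock: 1.8
eef_pos: [0.4511, -0.2783, 0.0979]
tool_rot: [179.7, -0.2, -146.2]
contact_force: [-0.2, -0.5, 0.2]
gripper_width: 0.0869
finger_force: 0.0
```

Emit:
step_arm(steps="0 0 -0.06 0 0 0 1;0 0 -0.083 0 0 0 1;0 0 -0.083 0 0 0 1;0 0 -0.083 0 0 0 0;0 0 -0.083 0 0 0 0", squeeze=20)

```text
clock: 2.22
eef_pos: [0.4546, -0.2784, 0.0774]
tool_rot: [-179.9, 0.1, -146.0]
contact_force: [-0.1, -0.2, -0.8]
gripper_width: 0.0802
finger_force: 0.0
```

Emit:
step_arm(steps="0 0 0 0 0 0 0;0 0 0 0 0 0 0;0 0 0 0 0 0 0;0 0 0 0 0 0 0;0 0 0 0 0 0 0")

```text
clock: 2.63
eef_pos: [0.4545, -0.2774, 0.0768]
tool_rot: [-180.0, 0.0, -145.9]
contact_force: [-0.1, -0.4, -0.3]
gripper_width: 0.0481
finger_force: 0.0
```

Emit:
step_arm(steps="0.003 0.005 0 0 0 0 0;0.003 0.005 0 0 0 0 0;0.003 0.005 0 0 0 0 0;0.003 0.005 0 0 0 0 0;0.003 0.005 0 0 0 0 0")

```text
clock: 3.05
eef_pos: [0.4552, -0.2759, 0.0766]
tool_rot: [180.0, -0.0, -145.9]
contact_force: [-0.6, 2.2, 1.3]
gripper_width: 0.0152
finger_force: 1.3
```

Emit:
step_arm(steps="0 0 0 0 0 0 0;0 0 0 0 0 0 0;0 0 0 0 0 0 0;0 0 0 0 0 0 0;0 0 0 0 0 0 0", squeeze=20)

```text
clock: 3.47
eef_pos: [0.4551, -0.2759, 0.0766]
tool_rot: [180.0, -0.0, -145.9]
contact_force: [-0.4, 1.1, -1.1]
gripper_width: 0.0139
finger_force: 20.0
```

Emit:
step_arm(steps="0 0 0 0 0 0 0;0 0 0 0 0 0 0;0 0 -0.01 0 0 0 0;0 0 -0.02 0 0 0 0;0 0 -0.03 0 0 0 0", squeeze=50)

```text
clock: 3.88
eef_pos: [0.4552, -0.2759, 0.0681]
tool_rot: [-180.0, -0.0, -145.9]
contact_force: [-2.3, 3.4, 8.7]
gripper_width: 0.0138
finger_force: 50.0
```

Emit:
step_arm(steps="0 0 0 0 0 0 0;0 0 0 0 0 0 0;0 0 0 0 0 0 0")

```text
clock: 4.13
eef_pos: [0.4552, -0.2759, 0.0683]
tool_rot: [180.0, -0.0, -145.9]
contact_force: [-2.3, 3.6, 7.0]
gripper_width: 0.0135
finger_force: 50.0
```

Emit:
step_arm(steps="0 0 -0.002 0 0 0.03 0;0 0 -0.002 0 0 0.07 0;0 0 -0.002 0 0 0.11 0;0 0 -0.002 0 0 0.15 0;0 0 -0.002 0 0 0.2 0")

```text
clock: 4.55
eef_pos: [0.4573, -0.2769, 0.0686]
tool_rot: [-179.7, 0.0, -122.7]
contact_force: [0.6, 0.3, 7.9]
gripper_width: 0.0135
finger_force: 50.0
```

Turning freely; continuing.

Emit:
step_arm(steps="0 0 0 0 0 0.04 0;0 0 0 0 0 0.08 0;0 0 0 0 0 0.12 0;0 0 0 0 0 0.16 0;0 0 0 0 0 0.2 0")

```text
clock: 4.97
eef_pos: [0.4578, -0.2769, 0.0687]
tool_rot: [-179.7, -0.1, -99.8]
contact_force: [0.7, 1.6, 7.9]
gripper_width: 0.0136
finger_force: 50.0
```

Emit:
step_arm(steps="0 0 0 0 0 0.04 0;0 0 0 0 0 0.08 0;0 0 0 0 0 0.12 0;0 0 0 0 0 0.16 0;0 0 0 0 0 0.2 0")

```text
clock: 5.38
eef_pos: [0.4579, -0.2769, 0.0687]
tool_rot: [-179.7, -0.2, -76.9]
contact_force: [1.5, 1.2, 6.9]
gripper_width: 0.0133
finger_force: 50.0
```

Emit:
step_arm(steps="0 0 0 0 0 0.04 0;0 0 0 0 0 0.08 0;0 0 0 0 0 0.12 0;0 0 0 0 0 0.16 0;0 0 0 0 0 0.185 0")

```text
clock: 5.8
eef_pos: [0.4579, -0.2769, 0.0687]
tool_rot: [-179.8, -0.3, -55.7]
contact_force: [0.5, 2.4, 7.3]
gripper_width: 0.0137
finger_force: 50.0
```

Emit:
step_arm(steps="0 0 0 0 0 0 0;0 0 0 0 0 0 0;0 0 0 0 0 0 0")

```text
clock: 6.05
eef_pos: [0.4579, -0.2769, 0.0688]
tool_rot: [-179.8, -0.3, -55.9]
contact_force: [1.4, 1.2, 7.5]
gripper_width: 0.0138
finger_force: 49.9
```

Emit:
step_arm(steps="0 0 0.02 0 0 0 0;0 0 0.045 0 0 0 0;0 0 0.07 0 0 0 0;0 0 0.1 0 0 0 0;0 0 0.13 0 0 0 0")

```text
clock: 6.47
eef_pos: [0.4539, -0.2756, 0.1057]
tool_rot: [179.9, 0.2, -56.0]
contact_force: [0.5, 0.3, -3.9]
gripper_width: 0.0138
finger_force: 50.0
```

Emit:
step_arm(steps="0 0 0.05 0 0 0 0;0 0 0.12 0 0 0 0;0 0 0.2 0 0 0 0;0 0 0.23 0 0 0 0;0 0 0.23 0 0 0 0")

```text
clock: 6.88
eef_pos: [0.4565, -0.2764, 0.1776]
tool_rot: [-179.8, -0.2, -56.0]
contact_force: [1.1, -0.1, -3.4]
gripper_width: 0.0135
finger_force: 50.0
```

```bash
python3 - <<'E'
from h import *
import cv2
im=imaging.snapshot("side"); s=arm.state(); print(s["contact_force"],s["gripper_width"],s["eef_pos"])
cv2.imwrite("pics/s2.png",im[:,:,::-1])
E
```

```text
[ 0.28956126 -0.21313792 -4.88657312] 0.013846443318294543 [ 0.45531589 -0.27584946  0.17558591]
```

View pics/s2.png

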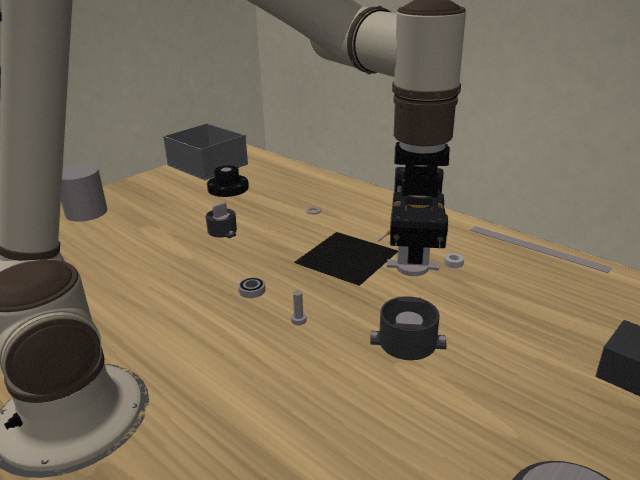

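The cover hangs level from the gripper at (410,265), clear of the open pot. Next I move it over the mat centre at (0.604, -0.015).

Emit:
step_arm(steps="0.04 0.07 0 0 0 0 0;0.09 0.16 0 0 0 0 0;0.14 0.25 0 0 0 0 0;0.19 0.335 0 0 0 0 0;0.24 0.42 0 0 0 0 0")

```text
clock: 7.35
eef_pos: [0.5263, -0.1486, 0.1727]
tool_rot: [179.8, 0.2, -56.0]
contact_force: [-0.4, -0.8, -4.6]
gripper_width: 0.0136
finger_force: 50.0
```

Emit:
step_arm(steps="0.05 0.09 0 0 0 0 0;0.1 0.18 0 0 0 0 0;0.15 0.27 0 0 0 0 0;0.2 0.36 0 0 0 0 0;0.24 0.43 0 0 0 0 0")

```text
clock: 7.77
eef_pos: [0.5988, -0.019, 0.1724]
tool_rot: [179.8, 0.1, -55.9]
contact_force: [0.4, 0.4, -4.5]
gripper_width: 0.0137
finger_force: 50.0
```

Emit:
step_arm(steps="0 0 -0.02 0 0 0 0;0 0 -0.08 0 0 0 0;0 0 -0.15 0 0 0 0;0 0 -0.22 0 0 0 0;0 0 -0.28 0 0 0 0")

```text
clock: 8.18
eef_pos: [0.5969, -0.0214, 0.0873]
tool_rot: [179.7, 0.2, -56.0]
contact_force: [-0.4, 0.1, -3.4]
gripper_width: 0.0136
finger_force: 50.0
```

Emit:
step_arm(steps="0 0 -0.05 0 0 0 0;0 0 -0.1 0 0 0 0;0 0 -0.14 0 0 0 0;0 0 -0.15 0 0 0 0;0 0 -0.15 0 0 0 0")

```text
clock: 8.6
eef_pos: [0.5972, -0.0216, 0.0434]
tool_rot: [179.7, 0.1, -56.0]
contact_force: [0.1, 0.3, -4.9]
gripper_width: 0.0136
finger_force: 50.0
```

Emit:
step_arm(steps="0 0 -0.005 0 0 0 0;0 0 -0.01 0 0 0 0;0 0 -0.015 0 0 0 0;0 0 -0.02 0 0 0 0;0 0 -0.02 0 0 0 0")

```text
clock: 9.02
eef_pos: [0.5992, -0.0209, 0.0402]
tool_rot: [-180.0, 0.0, -56.0]
contact_force: [-0.6, 0.3, -4.2]
gripper_width: 0.0138
finger_force: 50.0
```

Emit:
step_arm(steps="0 0 -0.005 0 0 0 0;0 0 -0.01 0 0 0 0;0 0 -0.015 0 0 0 0;0 0 -0.015 0 0 0 0;0 0 -0.015 0 0 0 0")

```text
clock: 9.43
eef_pos: [0.5992, -0.021, 0.0354]
tool_rot: [180.0, 0.0, -56.0]
contact_force: [0.7, -0.0, -5.0]
gripper_width: 0.0136
finger_force: 50.0
```

Emit:
step_arm(steps="0 0 -0.003 0 0 0 0;0 0 -0.005 0 0 0 0;0 0 -0.005 0 0 0 0")

```text
clock: 9.68
eef_pos: [0.5992, -0.021, 0.0339]
tool_rot: [180.0, 0.0, -56.0]
contact_force: [-0.5, 0.1, -3.5]
gripper_width: 0.0135
finger_force: 50.0
```

Emit:
step_arm(steps="0 0 -0.002 0 0 0 0;0 0 -0.004 0 0 0 0;0 0 -0.004 0 0 0 0")

```text
clock: 9.93
eef_pos: [0.5994, -0.0209, 0.0331]
tool_rot: [-180.0, -0.0, -56.0]
contact_force: [0.1, 0.3, -1.7]
gripper_width: 0.0131
finger_force: 50.0
```

Touching (the load has dropped). I press slightly further, then ease the grip and open.

Emit:
step_arm(steps="0 0 -0.001 0 0 0 0;0 0 -0.002 0 0 0 0;0 0 -0.002 0 0 0 0", squeeze=10)

```text
clock: 10.18
eef_pos: [0.5995, -0.021, 0.0331]
tool_rot: [-180.0, -0.0, -55.9]
contact_force: [-2.6, 0.8, 4.0]
gripper_width: 0.014
finger_force: 10.0
```

Emit:
step_arm(steps="0 0 0 0 0 0 0.3;0 0 0 0 0 0 0.4;0 0 0 0 0 0 0.5;0 0 0 0 0 0 0.6;0 0 0 0 0 0 0.6")

```text
clock: 10.6
eef_pos: [0.5995, -0.021, 0.0322]
tool_rot: [-180.0, -0.0, -56.0]
contact_force: [0.2, 0.8, -0.2]
gripper_width: 0.0393
finger_force: 0.0
```

Emit:
step_arm(steps="0 0 0 0 0 0 0.6;0 0 0.03 0 0 0 0.6;0 0 0.1 0 0 0 0.6;0 0 0.2 0 0 0 0.6;0 0 0.3 0 0 0 0.6")

```text
clock: 11.02
eef_pos: [0.5988, -0.0211, 0.1232]
tool_rot: [179.9, 0.0, -56.0]
contact_force: [1.2, 0.5, 0.4]
gripper_width: 0.0518
finger_force: 0.0
```

Emit:
step_arm(steps="0 0 0.1 0 0 0 0.6;0 0 0.2 0 0 0 0.6;0 0 0.25 0 0 0 0.6;0 0 0.25 0 0 0 0.6")

```text
clock: 11.35
eef_pos: [0.6017, -0.0208, 0.2031]
tool_rot: [-179.5, -0.3, -55.9]
contact_force: [0.2, 0.4, 0.1]
gripper_width: 0.0525
finger_force: 0.0
```

```bash
python3 - <<'E'
from h import *
import cv2
im=imaging.snapshot("side"); s=arm.state(); print(s["contact_force"],s["gripper_width"],s["eef_pos"])
cv2.imwrite("pics/s3.png",im[:,:,::-1])
E
```

```text
[-0.9805149  -0.39661989 -0.33836047] 0.05245478134611616 [ 0.6003658  -0.02077981  0.20035448]
```

View pics/s3.png

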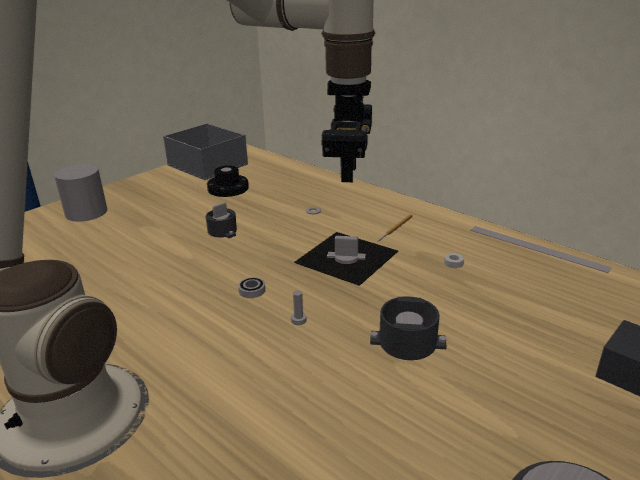

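The cover lies flat, bar up, near the mat's centre at (346,252), and the gripper is clear of it.

```bash
python3 -c "
from plant import arm; print(arm.hand_in())"
```

```text
the job is handed in; nothing more can be done
None
```

I pressed the larger pot's cover down, twisted it free, set it flat on the mat with the bar upwards and let go; the job is handed in, but no verdict came back.

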